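# Fill the cap tub, park the scoop and mark the tub with a clip

### The arm

A 7-joint arm with a two-finger parallel gripper is mounted at the origin on the work surface. World frame = base frame: x ahead of the robot, y to its left, z up, the work surface at z = 0. Lengths are in m, angles in rad, forces in N, time in s.
With the tool pointing down it reaches from about 0.4 to 0.875 m from the base axis. Payload 19.3 kg.
Tool frame: the origin (TCP) lies between the finger pads, 19 mm behind the fingertips; this is the grasp point; z points along the fingers, y is the line along which they close (so a half turn about z gives the same grasp; the last joint's range is limited). The gripper opens to 85 mm and grips with 20 to 120 N. Pads are 22 mm wide; open, the fingers measure 114 mm over their backs; the gripper's body (76 mm by 85 mm) begins 54 mm behind the grasp point. The pads swing forward as they close: fully open they stand 13 mm farther back than shut.
Start: joints at [-1.273, 0.521, -0.036, 1.599, 0.021, 1.021, -0.113], TCP at [0.225, 0.583, 0.25] pointing down, gripper open.
Joint ranges: [-2.91, 2.91], [-0.3, 2.13], [-1.5, 1.42], [0.17, 2.43], [-1.26, 4.41], [0.16, 1.93], [-2.52, 2.52]. Speed limits (rad/s): [1.89, 1.89, 2.39, 2.39, 3.01, 3.01, 3.01].

### API

Orientations are given as [roll, pitch, yaw] about the fixed x, y, z axes, in that order (R = Rz(yaw) Ry(pitch) Rx(roll)).
In Python, from workcell import bot, grab_frame, regions_of gives the robot as it stands. The module is installed in compiled form; this text tells all that it offers.
- The arm moves only by the tool play_rows, never from a script. Its argument "plan" is a list of rows, each a list of 3 entries, a list of its own where there are three numbers: the shift along the tool's x, y, z in units of 2.5 cm (1.0 is 2.5 cm), then the turn, a rotation vector about the tool's x, y, z in units of 0.15 rad (1.0 is 0.15 rad), then the closure, from -1 (fully open) to 1 (shut). In form: [[[tx, ty, tz], [rx, ry, rz], jaw], ...]. A call has 1 to 20 rows; each row shifts and turns the commanded pose from where the row before left it, along the tool's axes as they then stand; what a row does not reach is not made up. A row lasts 1/8 s, in which the tool goes at most 62.5 mm and 10.7 degrees, less where a joint would pass 70% of its speed; a pose out of reach is approached as far as the arm can. A call with a number of a shift or a turn outside -1 to 1 is refused whole. A call with a gripper value outside its range is refused whole. The fingers move at their own pace and stop on an object; "newtons" is the grip in N (left out, the last holds). Time passes only in rows, so rows that do not move let the fingers close. It gives the time, the measured TCP pose, the force, the opening and the grip force at its end, in the units of the state.
- bot.observe(): the state, without advancing time (a new reading comes with each control period).
- grab_frame(name): name is "side" or "top" or "wrist"; returns a dict with "pixels" (420x560x3 uint8, red, green, blue), "depth" (420x560 float32, m along the optical axis (not along the pixel's ray), 0 where there is no reading), "camera_matrix" (3x3 intrinsics, pixels), "R" (3x3) and "t" (3): a world point X has camera coordinates R X + t. Camera axes: x right, y down, z forward; pixel columns grow to the right and rows downward; lengths in m; the calibration is good to about 2 mm. The wrist camera is an equidistant fisheye: a pixel r from the principal point sees the ray r / f radians off the axis. A picture is of the moment at which its call begins.
- bot.job_done(): hands the job in; it is judged then, once.
Trained networks look in the newest picture that a camera, given by its name, has taken for a name from the list of things; names that differ only in an ending like _2 or _b are one class to them, and where a whole thing is asked for, a point or a joint stands for the part that bears it (a point fixed in the world has none). Each returns a list of dicts, best first, with "p" (0 to 1); they miss things now and then, are a little off and sometimes report something else, mostly with a low value. They report only what shows in the picture. A call takes as long as a camera call.
- regions_of(thing, camera): "mask" (420x560 bool, what is visible of it) and "box" ([left, top, right, bottom] in pixels, round what is visible of it).
The state is a dict: "clock": time; "qpos": joint angles; "qd": joint speeds; "joint_efforts": joint torques, N m; "position": TCP position; "tool_rot": TCP orientation; "force": force on the tool from outside, world axes, zero at the start; "moment": the same for the moment, N m; "grip_width": finger opening in m; "finger_force": force on a finger pad.
Only numpy, scipy, OpenCV 4.12 (cv2) and the standard library are available. Lean on these libraries where they do the work, as an engineer would, in place of code of your own. Each camera call takes 0.05 s, during which the arm holds its last target. There are 200 camera calls.

### The job

Pick up the aluminium scoop by its blue handle and pour all six orange bottle caps from it into the white tub, then stand the empty scoop upright in the blue wash tray and let go of it. When that is done, take the red spring clip off its rack and clip it upright onto the raised back panel of the tub, so that it grips the panel's top edge, as the sign that the tub is filled. Leave the green clip on the rack and do not knock over or push about the bottles and the jar.

Things in the scene. Friction and masses are not known exactly. Their poses are not given: they have to be found in the camera images.
- scoop: Open-fronted aluminium hand scoop with six caps in it. Origin: underside, centre of its flat floor, 66 mm (x) by 84 mm (y), 3 mm thick; z up. It pours along its +x; a ramp rises at 30 degrees from the floor's front end to the lip. Back and side walls 62 mm high, 3 mm thick; along the ramp the sides are 36 mm high. About 0.24 kg plus caps. To empty it, pitch it lip down by about 75 degrees.
- scoop_grip (a point): Grip point on the axis of the scoop's blue handle: x -75, y 0, z 101 mm in the scoop's frame and axes. The handle is a straight bar, 20 mm (y) by 26 mm, from x -36, z 45 mm on the back wall up and back to x -93, z 127 mm, leaning 35 degrees from vertical. Held lengthwise, the tool leans 35 degrees one way at the grasp and about 40 degrees the other way at the end of the pour.
- scoop_lip (a point): Middle of the scoop's pouring lip, x = 85, y = 0, z = 33 mm in the scoop's frame (scoop's axes).
- cap1: Orange plastic bottle cap with a brass-coloured band, cylinder of 28 mm diameter and 24 mm height, 14 g; origin at its centre. Starts in the scoop, on its floor.
- cap2: Orange plastic bottle cap with a brass-coloured band, cylinder of 28 mm diameter and 24 mm height, 14 g; origin at its centre. Starts in the scoop, on its floor.
- cap3: Orange plastic bottle cap with a brass-coloured band, cylinder of 28 mm diameter and 24 mm height, 14 g; origin at its centre. Starts in the scoop, on its floor.
- cap4: Orange plastic bottle cap with a brass-coloured band, cylinder of 28 mm diameter and 24 mm height, 14 g; origin at its centre. Starts in the scoop, on its floor.
- cap5: Orange plastic bottle cap with a brass-coloured band, cylinder of 28 mm diameter and 24 mm height, 14 g; origin at its centre. Starts in the scoop, in the upper layer.
- cap6: Orange plastic bottle cap with a brass-coloured band, cylinder of 28 mm diameter and 24 mm height, 14 g; origin at its centre. Starts in the scoop, in the upper layer.
- tub: White open tub fixed to the table. Origin: centre of its underside; z up. 170 mm (x) by 160 mm (y), rim 70 mm high, walls and floor 6 mm. Its +x wall (away from the robot) is carried up as a raised panel, 6 mm thick, 160 mm wide, top edge 114 mm above the table.
- tub_edge (a point): Middle of the top edge of the tub's raised panel: x = 82, y = 0, z = 114 mm in the tub's frame (tub's axes: x across the 6 mm thickness, y along the edge).
- wash_tray: Shallow blue tray fixed to the table, 170 mm (x) by 240 mm (y), rim 22 mm high, walls and floor 5 mm. Origin: centre of its underside.
- clip_rack: Fixed rack: grey foot 80 x 180 x 12 mm and an upright steel plate in its middle, 6 mm thick (x), 180 mm long (y), top edge 76 mm above the table. Origin: centre of the foot's underside. The two clips sit on the plate, 50 mm either side of its middle, in either order.
- red_clip: Red sprung clip, 110 mm tall, 30 mm wide (y): two arms on a pivot, jaws down over the rack plate, which is 28 mm deep in them. Origin: midway between the lower jaw tips; z up to the handles; x is the direction of opening and squeezing, across the plate. Pivot 50 mm above the origin; an edge can go 45 mm in before it meets the pivot bar. Mass 65 g.
- red_clip_grip (a point): Middle between the red clip's two handle paddles, 90 mm above its origin (clip's axes): put the TCP here. The paddles reach from 58 to 110 mm above the origin and are 49 mm apart outside at the top when on a 6 mm edge. Squeezing takes about 10 N (grip with 30 to 60 N to hold the clip too); they stop parallel, 30 mm apart outside, with the jaws 22 mm apart.
- red_clip_arm (a joint): Opening of the red clip's arm: 0 when it grips a 6 mm edge, 0.32 rad fully squeezed (jaws 22 mm apart), -0.12 rad with the jaws shut on nothing.
- green_clip: Green sprung clip, same make as the red one, on the same rack; to be left there.
- oil1: Bystander: amber bottle of oil, 48 mm diameter, 110 mm high; origin at the centre of its underside.
- oil2: Bystander: amber bottle of oil, 48 mm diameter, 110 mm high; origin at the centre of its underside.
- jar: Bystander: glass jar with metal lid, 60 mm diameter, 80 mm high; origin at the centre of its underside.

How it is judged:
By the outcome, as a careful person would: the job done as asked, in the order asked, and still so for the second after the job is handed in, with the robot touching nothing.
It also fails if it takes over 62 s, if anything falls off the work surface, if the arm or the gripper's body presses on something with over 40 N, if the wrist force passes 120 N, or if a joint passes its speed limit or range.

## Working session

There is one attempt and no reset: what is moved stays moved. The work goes in short steps, Python scripts to look and compute and a tool call to move; the robot and the scene stay as the last step left them, time stands still between calls to the robot, and variables do not carry over. Pictures are saved under pics/ and viewed, at most 12 in all, crops included, and the job is handed in when it is done.

Besides the shell and the picture viewer there is one more tool, called after "Call:" by a JSON object that holds its "name" and its "arguments". play_rows: Moves the arm, as the interface text tells. Its arguments: {"type":"object","properties":{"plan":{"type":"array"},"newtons":{"type":"number"}},"required":["plan"]}

```bash
mkdir -p pics
cat > h.py <<'E'
import numpy as np, cv2
from scipy.spatial.transform import Rotation as Ro
from workcell import bot, grab_frame, regions_of
def pts(f,mask):
    d=f["depth"]; v,u=np.nonzero(mask&(d>0)); z=d[v,u]; K=f["camera_matrix"]
    P=np.c_[(u-K[0,2])/K[0,0]*z,(v-K[1,2])/K[1,1]*z,z]
    return (P-f["t"])@f["R"]
E
cat > a.py <<'E'
from h import *
s=bot.observe(); print({k:np.round(v,3) for k,v in s.items()})
for c in ("top","side"):
    f=grab_frame(c); cv2.imwrite(f"pics/{c}0.png",f["pixels"][:,:,::-1])
    print(c,f["camera_matrix"].round(1).tolist(),"cam at",(-f["R"].T@f["t"]).round(3))
    for n in ("scoop","scoop_grip","cap1","tub","wash_tray","clip_rack","red_clip","green_clip","oil1","jar"):
        for r in regions_of(n,c)[:6]:
            if r["p"]<.3: continue
            P=pts(f,r["mask"])
            if len(P)<5: print(n,r["p"],r["box"]);continue
            print(n,round(r["p"],2),np.round(r["box"]).astype(int).tolist(),len(P),"med",np.median(P,0).round(3),"lo",np.percentile(P,2,0).round(3),"hi",np.percentile(P,98,0).round(3))
E
python3 a.py
```

```text
{'clock': np.float64(0.0), 'qpos': array([-1.273,  0.522, -0.036,  1.6  ,  0.021,  1.021, -0.113]), 'qd': array([ 0.003, -0.002,  0.001,  0.   , -0.   , -0.   ,  0.001]), 'joint_efforts': array([ 0.0000e+00, -9.2708e+01,  1.9800e+00, -3.6993e+01,  1.8000e-02,
        8.0000e-03,  0.0000e+00]), 'position': array([0.225, 0.583, 0.249]), 'tool_rot': array([-3.14 ,  0.   ,  2.774]), 'force': array([-0.589, -0.558, -0.489]), 'moment': array([ 0.058,  0.028, -0.009]), 'finger_force': np.float64(0.0), 'grip_width': np.float64(0.085)}
top [[474.0, 0.0, 282.7], [0.0, 474.0, 207.5], [0.0, 0.0, 1.0]] cam at [ 0.385 -0.002  1.108]
scoop 0.38 [361, 206, 457, 259] 1984 med [ 0.499 -0.229  0.031] lo [ 0.447 -0.328  0.002] hi [ 0.558 -0.164  0.132]
scoop 0.31 [321, 126, 344, 153] 465 med [ 0.709 -0.094  0.074] lo [ 0.696 -0.116  0.008] hi [ 0.731 -0.074  0.112]
scoop_grip 0.76 [363, 208, 454, 260] 1834 med [ 0.502 -0.226  0.031] lo [ 0.448 -0.328  0.002] hi [ 0.558 -0.163  0.133]
cap1 0.68 [321, 128, 342, 152] 476 med [ 0.709 -0.094  0.074] lo [ 0.696 -0.118  0.008] hi [ 0.732 -0.075  0.112]
cap1 0.
[... 2544 characters left out ...]
005] hi [0.476 0.45  0.025]
clip_rack 0.89 [269, 157, 311, 204] 875 med [0.594 0.282 0.015] lo [0.551 0.221 0.003] hi [0.651 0.391 0.078]
red_clip 0.74 [287, 147, 306, 183] 339 med [0.612 0.256 0.111] lo [0.589 0.245 0.059] hi [0.634 0.296 0.157]
green_clip 0.59 [275, 132, 295, 165] 161 med [0.583 0.351 0.114] lo [0.568 0.342 0.061] hi [0.611 0.372 0.155]
oil1 0.92 [346, 273, 372, 325] 1030 med [ 0.698 -0.229  0.063] lo [ 0.679 -0.238  0.009] hi [ 0.72  -0.209  0.112]
oil1 0.85 [341, 235, 372, 279] 757 med [ 0.715 -0.107  0.068] lo [ 0.699 -0.118  0.009] hi [ 0.742 -0.088  0.112]
jar 0.68 [350, 319, 389, 374] 1656 med [ 0.697 -0.344  0.058] lo [ 0.673 -0.355  0.008] hi [ 0.725 -0.307  0.083]
```

View pics/top0.png

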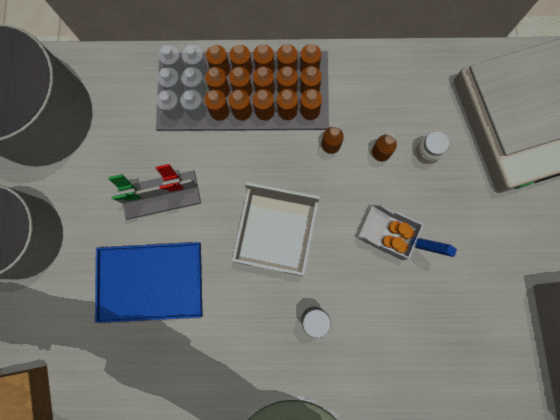

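```bash
cat > b.py <<'E'
from h import *
W=[];C=[]
for c in ("top","side"):
    f=grab_frame(c); m=f["depth"]>0; P=pts(f,m); W.append(P); C.append(f["pixels"][m].astype(int))
P=np.vstack(W);C=np.vstack(C)
def box(lo,hi): return np.all((P>lo)&(P<hi),1)
def rect(Q): 
    r=cv2.minAreaRect((Q[:,:2]*1000).astype(np.float32)); return np.round(r[0],1),np.round(r[1],1),round(r[2],1)
# tub rim panel
m=box([.38,-.09,.09],[.64,.15,.125]); print("panel",rect(P[m]),m.sum())
m=box([.38,-.09,.062],[.64,.15,.078]); print("rim",rect(P[m]),m.sum())
m=box([.28,.18,.015],[.5,.47,.03]); print("tray rim",rect(P[m]),m.sum())
m=box([.52,.2,.071],[.68,.42,.080])&(C.max(1)-C.min(1)<40); print("plate",rect(P[m]),m.sum())
m=box([.52,.2,.008],[.68,.42,.018]); print("foot",rect(P[m]),m.sum())
R,G,B=C.T
red=(R>120)&(G<80)&(B<80)&box([.55,.2,.05],[.68,.42,.2]); print("red",rect(P[red&(P[:,2]>.145)]),P[red].mean(0).round(3),P[red&(P[:,2]>.145)].mean(0).round(3),red.sum())
blue=(B>R+50)&box([.4,-.4,.03],[.6,-.1,.2]); Q=P[blue]
print("handle",Q.min(0).round(3),Q.max(0).round(3),len(Q))
for z in np.arange(.04,.14,.01):
    q=Q[abs(Q[:,2]-z)<.005]
    if len(q): print(round(z,3),q.mean(0).round(3),len(q))
m=box([.4,-.42,.056],[.6,-.1,.068])&~blue; print("walls",rect(P[m]),cv2.boxPoints(cv2.minAreaRect((P[m][:,:2]*1000).astype(np.float32))).round(1).tolist())
E
python3 b.py
```

```text
panel (array([586.3,  20. ]), array([165.3,   8.8]), 78.6) 559
rim (array([506.5,  37.2]), array([167.5, 172.1]), 78.5) 1584
tray rim (array([394. , 329.9]), array([172.6, 248.9]), 2.8) 1394
plate (array([601.1, 297.9]), array([ 24.5, 155. ]), 14.3) 197
foot (array([598.5, 312.5]), array([ 84.2, 188.9]), 12.7) 2135
red (array([608.4, 262.3]), array([47.8, 32. ]), 13.8) [0.612 0.26  0.136] [0.608 0.261 0.155] 168
handle [ 0.443 -0.342  0.048] [ 0.489 -0.268  0.138] 793
0.05 [ 0.483 -0.287  0.053] 10
0.06 [ 0.482 -0.288  0.06 ] 40
0.07 [ 0.478 -0.289  0.07 ] 65
0.08 [ 0.476 -0.295  0.08 ] 70
0.09 [ 0.472 -0.301  0.09 ] 78
0.1 [ 0.47  -0.308  0.1  ] 73
0.11 [ 0.467 -0.314  0.11 ] 82
0.12 [ 0.46  -0.325  0.121] 117
0.13 [ 0.458 -0.326  0.13 ] 232
walls (array([ 497.5, -239.7]), array([137.2,  86.3]), 65.1) [[429.5, -283.70001220703125], [507.70001220703125, -320.1000061035156], [565.5, -195.6999969482422], [487.29998779296875, -159.3000030517578]]
```

View pics/side0.png

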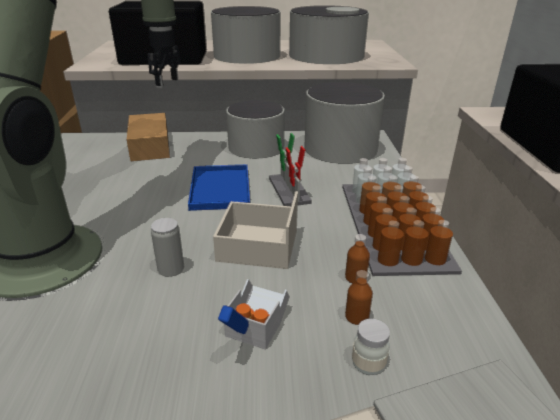

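Top view: the scoop is at about (390,235) px with its handle running right to (450,250) and its lip facing the tub. The tub is at (277,230) with its raised panel at the top edge. The tray is at (148,282), the red clip at (168,177) and the green clip at (123,187). The side view agrees, and the bottles and jar at (330–435,145) are clear of the route. Next I fit the scoop pose.

```bash
cat >> h.py <<'E'
def plan(tp,tR,N,show=True):
    """one row, repeated N times, from the measured pose to (tp,tR)"""
    s=bot.observe(); p=np.array(s["position"]); R=Ro.from_euler("xyz",s["tool_rot"])
    rv=(R.inv()*tR).as_rotvec()
    r=Ro.from_rotvec(rv/N); S=sum((r**k).as_matrix() for k in range(N))
    t=np.linalg.solve(S,R.inv().apply(np.array(tp)-p))
    print("N",N,"t",(t/.025).round(2).tolist(),"r",(rv/N/.15).round(2).tolist(),"at",p.round(4),np.round(s["tool_rot"],3),"clk",round(float(s["clock"]),2))
def scoopR(yaw,pitch=0):  # tool rotation holding the scoop (yaw, pitch lip down), tool y = -scoop y
    a=np.radians(35); z=np.array([np.sin(a),0,-np.cos(a)]); y=np.array([0,-1,0.]); x=np.cross(y,z)
    return scoopW(yaw,pitch)*Ro.from_matrix(np.c_[x,y,z])
def scoopW(yaw,pitch=0): return Ro.from_euler("ZY",[yaw,pitch])
GRIP=np.array([-.075,0,.101]); LIP=np.array([.085,0,.033])
E
cat > c.py <<'E'
from h import *
from scipy.spatial import cKDTree
from scipy.optimize import least_squares
W=[]
for c in ("top","side"):
    f=grab_frame(c); px=f["pixels"].astype(int); m=f["depth"]>0
    cap=(px[...,0]>px[...,2]+60); cap=cv2.dilate(cap.astype(np.uint8),np.ones((3,3)))>0
    Q=pts(f,m&~cap); W.append(Q[(Q[:,2]>.009)&(Q[:,2]<.15)&np.all(abs(Q[:,:2]-[.49,-.25])<.14,1)])
P=np.vstack(W); print(len(P))
g=lambda a,b,n:np.linspace(a,b,n)
M=[]
def sheet(o,u,v,n=40):
    o,u,v=map(np.array,(o,u,v)); 
    for a in g(0,1,n): M.append(o+a*u+g(0,1,n)[:,None]*v)
for x in (-33,-36): sheet([x,-42,0],[0,84,0],[0,0,62])
for y in (-42,-39,42,39):
    sheet([-33,y,0],[66,0,0],[0,0,62],60); sheet([33,y,0],[52,0,30],[0,0,36],50)
sheet([-33,-42,3],[66,0,0],[0,84,0]); sheet([33,-42,3],[52,0,30],[0,84,0])
d=np.array([-57,0,82.]);n=np.array([82,0,57])/100*13; o=np.array([-36,0,45.])
for k in (-1,1): sheet(o+k*n+[0,-10,0],d,[0,20,0]); sheet(o-n+[0,10*k,0],d,2*n)
sheet(o+d-n+[0,-10,0],2*n,[0,20,0])
M=np.vstack(M)/1000; T=cKDTree(M)
def res(q): 
    c,s=np.cos(q[2]),np.sin(q[2]); X=P[:,:2]-q[:2]
    return T.query(np.c_[X@[c,s],X@[-s,c],P[:,2]])[0]
r=min((least_squares(res,[.5,-.245,np.radians(a)],loss="soft_l1",f_scale=.003,x_scale=[.01,.01,.1],diff_step=1e-3) for a in (55,65,75)),key=lambda r:r.cost)
q=r.x; print("scoop",q.round(4),np.degrees(q[2]).round(1),"median res",np.median(res(q)).round(4))
G=np.r_[q[:2],0]+scoopW(q[2]).apply(GRIP); R=scoopR(q[2]); z=R.as_matrix()[:,2]; print("grip",G.round(4),"z",z.round(3))
print("pre",(G-.09*z).round(4)); plan([.52,.12,.25],Ro.from_euler("xyz",[np.pi,0,np.pi/2+.25+.0]),20); plan(G-.09*z,R,20)
E
python3 c.py
```

```text
4108
scoop [ 0.4953 -0.2445  1.1346] 65.0 median res 0.0013
grip [ 0.4636 -0.3125  0.101 ] z [ 0.242  0.52  -0.819]
pre [ 0.4418 -0.3593  0.1747]
N 20 t [-1.12, -0.21, -0.0] r [-0.0, 0.0, 0.32] at [0.2247 0.5832 0.25  ] [-3.142 -0.     2.774] clk 1.3
N 20 t [-2.09, -0.45, -0.51] r [-0.17, 0.16, 0.53] at [0.2247 0.5832 0.25  ] [-3.142 -0.     2.774] clk 1.3
```

Call:
{"name": "play_rows", "arguments": {"plan": [[[-1,-0.2,0],[0,0,0.3],-1],[[-1,-0.2,0],[0,0,0.3],-1],[[-1,-0.2,0],[0,0,0.3],-1],[[-1,-0.2,0],[0,0,0.3],-1],[[-1,-0.2,0],[0,0,0.3],-1],[[-1,-0.2,0],[0,0,0.3],-1],[[-1,-0.2,0],[0,0,0.3],-1],[[-1,-0.2,0],[0,0,0.3],-1],[[-1,-0.2,0],[0,0,0.3],-1],[[-1,-0.2,0],[0,0,0.3],-1],[[-1,-0.2,0],[0,0,0.3],-1],[[-1,-0.2,0],[0,0,0.3],-1],[[-1,-0.2,0],[0,0,0.3],-1],[[-1,-0.2,0],[0,0,0.3],-1],[[-1,-0.2,0],[0,0,0.3],-1],[[-1,-0.2,0],[0,0,0.3],-1],[[-1,-0.2,0],[0,0,0.3],-1],[[-1,-0.2,0],[0,0,0.3],-1],[[-1,-0.2,0],[0,0,0.3],-1],[[-1,-0.2,0],[0,0,0.3],-1]]}}

```text
clock: 3.8
position: [0.4943, 0.1687, 0.25]
tool_rot: [3.142, -0.0, 1.871]
force: [0.1, 0.2, -0.1]
grip_width: 0.0854
finger_force: 0.0
```

```bash
cat > d.py <<'E'
from h import *
O=np.array([.4953,-.2445,0]); yaw=1.1346
G=O+scoopW(yaw).apply(GRIP); R=scoopR(yaw); z=R.as_matrix()[:,2]
plan(G-.09*z,R,20); print(np.round(bot.observe()["qpos"],2))
E
python3 d.py
```

```text
N 20 t [-1.1, -0.07, -0.17] r [-0.07, 0.19, 0.24] at [0.4943 0.1687 0.25  ] [ 3.142 -0.     1.871] clk 3.8
[-0.65  0.37  0.28  1.88 -0.13  0.91 -0.02]
```

```bash
sed -i 's/plan(G-.09\*z,R,20)/plan(G-.14*z,R,24)/' d.py; python3 d.py
```

```text
N 24 t [-0.94, -0.06, -0.22] r [-0.06, 0.16, 0.2] at [0.4943 0.1687 0.25  ] [ 3.142 -0.     1.871] clk 3.8
[-0.65  0.37  0.28  1.88 -0.13  0.91 -0.02]
```

Call:
{"name": "play_rows", "arguments": {"plan": [[[-0.94,-0.06,-0.22],[-0.06,0.16,0.2],-1],[[-0.94,-0.06,-0.22],[-0.06,0.16,0.2],-1],[[-0.94,-0.06,-0.22],[-0.06,0.16,0.2],-1],[[-0.94,-0.06,-0.22],[-0.06,0.16,0.2],-1],[[-0.94,-0.06,-0.22],[-0.06,0.16,0.2],-1],[[-0.94,-0.06,-0.22],[-0.06,0.16,0.2],-1],[[-0.94,-0.06,-0.22],[-0.06,0.16,0.2],-1],[[-0.94,-0.06,-0.22],[-0.06,0.16,0.2],-1],[[-0.94,-0.06,-0.22],[-0.06,0.16,0.2],-1],[[-0.94,-0.06,-0.22],[-0.06,0.16,0.2],-1],[[-0.94,-0.06,-0.22],[-0.06,0.16,0.2],-1],[[-0.94,-0.06,-0.22],[-0.06,0.16,0.2],-1],[[-0.94,-0.06,-0.22],[-0.06,0.16,0.2],-1],[[-0.94,-0.06,-0.22],[-0.06,0.16,0.2],-1],[[-0.94,-0.06,-0.22],[-0.06,0.16,0.2],-1],[[-0.94,-0.06,-0.22],[-0.06,0.16,0.2],-1],[[-0.94,-0.06,-0.22],[-0.06,0.16,0.2],-1],[[-0.94,-0.06,-0.22],[-0.06,0.16,0.2],-1],[[-0.94,-0.06,-0.22],[-0.06,0.16,0.2],-1],[[-0.94,-0.06,-0.22],[-0.06,0.16,0.2],-1]]}}

```text
clock: 6.3
position: [0.4693, -0.3016, 0.2448]
tool_rot: [3.113, -0.505, 1.266]
force: [0.2, 0.5, 0.5]
grip_width: 0.0856
finger_force: 0.0
```

```bash
sed -i 's/R,24)/R,5)/' d.py; python3 d.py
```

```text
N 5 t [-0.75, -0.06, -0.19] r [-0.05, 0.14, 0.15] at [ 0.4693 -0.3016  0.2448] [ 3.113 -0.505  1.266] clk 6.3
[ 0.45  0.57  0.4   1.71 -0.71  1.24  0.86]
```

Call:
{"name": "play_rows", "arguments": {"plan": [[[-0.75,-0.06,-0.19],[-0.05,0.14,0.15],-1],[[-0.75,-0.06,-0.19],[-0.05,0.14,0.15],-1],[[-0.75,-0.06,-0.19],[-0.05,0.14,0.15],-1],[[-0.75,-0.06,-0.19],[-0.05,0.14,0.15],-1],[[-0.75,-0.06,-0.19],[-0.05,0.14,0.15],-1],[[0,0,0],[0,0,0],-1]]}}

```text
clock: 7.05
position: [0.429, -0.3856, 0.2156]
tool_rot: [-3.137, -0.61, 1.132]
force: [-0.7, 0.2, -0.9]
grip_width: 0.0856
finger_force: 0.0
```

```bash
sed -i 's/plan(.*R,5)/plan(G,R,7)/' d.py
cat >> d.py <<'E'
f=grab_frame("wrist"); cv2.imwrite("pics/w1.png",f["pixels"][:,:,::-1])
E
python3 d.py
```

```text
N 7 t [0.0, 0.0, 0.8] r [-0.0, 0.0, -0.0] at [ 0.429  -0.3856  0.2156] [-3.137 -0.61   1.132] clk 7.05
[ 0.65  0.7   0.4   1.62 -0.78  1.35  0.94]
```

View pics/w1.png

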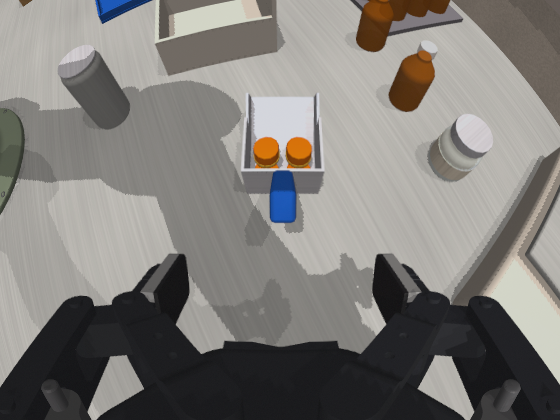

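The wrist picture shows the blue handle's end at (283,200) px, centred between the finger pads at (170,280) and (395,280). I'll go straight in and grip.

Call:
{"name": "play_rows", "arguments": {"plan": [[[0,0,0.8],[0,0,0],-1],[[0,0,0.8],[0,0,0],-1],[[0,0,0.8],[0,0,0],-1],[[0,0,0.8],[0,0,0],-1],[[0,0,0.8],[0,0,0],-1],[[0,0,0.8],[0,0,0],-1],[[0,0,0.8],[0,0,0],-1],[[0,0,0],[0,0,0],1],[[0,0,0],[0,0,0],1],[[0,0,0],[0,0,0],1],[[0,0,0],[0,0,0],1],[[0,0,0],[0,0,0],1],[[0,0,0],[0,0,0],1],[[0,0,0],[0,0,0],1]], "newtons": 100}}

```text
clock: 8.85
position: [0.4641, -0.3115, 0.1021]
tool_rot: [-3.14, -0.61, 1.137]
force: [-0.4, -2.5, 6.3]
grip_width: 0.0189
finger_force: 97.3
```

```bash
cat > e.py <<'E'
from h import *
O=np.array([.4953,-.2445,0]); yaw=1.1346
G=O+scoopW(yaw).apply(GRIP)
s=bot.observe(); print("off", (np.array(s["position"])-G).round(4), np.round(s["qpos"],2))
# carried scoop offset of TCP in scoop frame
g=scoopW(yaw).inv().apply(np.array(s["position"])-O); print("grip in scoop",g.round(4))
up=np.array(s["position"])+[0,0,.1]; plan(up,scoopR(yaw),8)
E
python3 e.py
```

```text
off [0.0005 0.001  0.0011] [ 0.58  0.8   0.31  1.77 -0.91  1.1   1.03]
grip in scoop [-7.390e-02 -1.000e-04  1.021e-01]
N 8 t [0.29, -0.0, -0.41] r [-0.0, 0.0, 0.0] at [ 0.4641 -0.3115  0.1021] [-3.14  -0.61   1.137] clk 8.85
```

Call:
{"name": "play_rows", "arguments": {"plan": [[[0.15,0,-0.2],[0,0,0],1],[[0.3,0,-0.4],[0,0,0],1],[[0.4,0,-0.58],[0,0,0],1],[[0.4,0,-0.58],[0,0,0],1],[[0.4,0,-0.58],[0,0,0],1],[[0.4,0,-0.58],[0,0,0],1],[[0.3,0,-0.4],[0,0,0],1]]}}

```text
clock: 9.72
position: [0.4646, -0.3107, 0.2047]
tool_rot: [-3.139, -0.61, 1.138]
force: [-0.1, -0.1, -3.0]
grip_width: 0.0189
finger_force: 97.9
```

```bash
cat > e2.py <<'E'
from h import *
import sys
g=np.array([-.0739,0,.1021]); TUB=np.array([.5065,.0372,0]); ty=-.2007
def tcp(lip,yaw,pitch): return TUB+Ro.from_euler("z",ty).apply(lip)+scoopW(yaw,pitch).apply(g-LIP)
if __name__=="__main__":
    lx,ly,lz,dy,pit,N=map(float,sys.argv[1:]); yaw=ty+np.pi/2+np.radians(dy)
    t=tcp([lx,ly,lz],yaw,np.radians(pit)); print("target",t.round(3))
    s=bot.observe(); print(np.round(s["qpos"],2))
    plan(t,scoopR(yaw,np.radians(pit)),int(N))
E
python3 e2.py -.01 -.05 .125 0 0 12
```

```text
target [ 0.455 -0.166  0.194]
[ 0.54  0.66  0.37  1.73 -0.82  1.24  0.9 ]
N 12 t [0.35, -0.19, 0.29] r [0.07, 0.0, -0.11] at [ 0.4646 -0.3107  0.2047] [-3.139 -0.61   1.138] clk 9.72
```

Call:
{"name": "play_rows", "arguments": {"plan": [[[0.35,-0.19,0.29],[0.07,0,-0.11],1],[[0.35,-0.19,0.29],[0.07,0,-0.11],1],[[0.35,-0.19,0.29],[0.07,0,-0.11],1],[[0.35,-0.19,0.29],[0.07,0,-0.11],1],[[0.35,-0.19,0.29],[0.07,0,-0.11],1],[[0.35,-0.19,0.29],[0.07,0,-0.11],1],[[0.35,-0.19,0.29],[0.07,0,-0.11],1],[[0.35,-0.19,0.29],[0.07,0,-0.11],1],[[0.35,-0.19,0.29],[0.07,0,-0.11],1],[[0.35,-0.19,0.29],[0.07,0,-0.11],1],[[0.35,-0.19,0.29],[0.07,0,-0.11],1],[[0.35,-0.19,0.29],[0.07,0,-0.11],1],[[0,0,0],[0,0,0],1]]}}

```text
clock: 11.35
position: [0.4538, -0.163, 0.1922]
tool_rot: [3.132, -0.61, 1.38]
force: [-0.4, -0.8, -3.1]
grip_width: 0.0189
finger_force: 97.9
```

```bash
python3 e2.py -.01 -.04 .1 0 76 18
python3 - <<'E'
from h import *
f=grab_frame("side"); cv2.imwrite("pics/s2.png",cv2.resize(f["pixels"][130:350,130:400,::-1],None,fx=2,fy=2))
E
```

```text
target [0.494 0.028 0.271]
[ 0.36  0.56  0.28  1.94 -0.8   1.11  0.97]
N 18 t [0.46, 0.01, -0.2] r [0.0, -0.49, 0.0] at [ 0.4538 -0.163   0.1922] [ 3.132 -0.61   1.38 ] clk 11.35
```

View pics/s2.png

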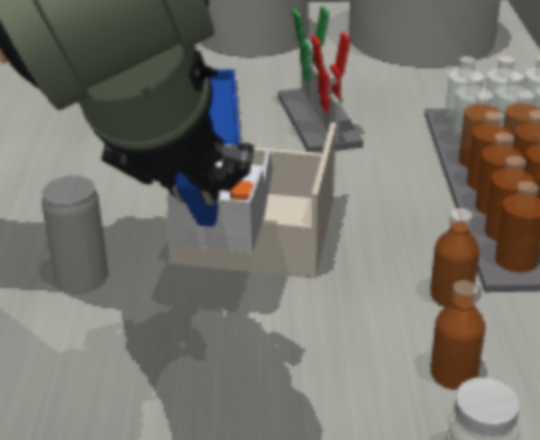

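The crop shows the scoop held level with its caps, at (230,200) px, and its lip over the near part of the tub. The bystanders are untouched. Next is the pour.

Call:
{"name": "play_rows", "arguments": {"plan": [[[0.46,0,-0.2],[0,-0.49,0],1],[[0.46,0,-0.2],[0,-0.49,0],1],[[0.46,0,-0.2],[0,-0.49,0],1],[[0.46,0,-0.2],[0,-0.49,0],1],[[0.46,0,-0.2],[0,-0.49,0],1],[[0.46,0,-0.2],[0,-0.49,0],1],[[0.46,0,-0.2],[0,-0.49,0],1],[[0.46,0,-0.2],[0,-0.49,0],1],[[0.46,0,-0.2],[0,-0.49,0],1],[[0.46,0,-0.2],[0,-0.49,0],1],[[0.46,0,-0.2],[0,-0.49,0],1],[[0.46,0,-0.2],[0,-0.49,0],1],[[0.46,0,-0.2],[0,-0.49,0],1],[[0.46,0,-0.2],[0,-0.49,0],1],[[0.46,0,-0.2],[0,-0.49,0],1],[[0.46,0,-0.2],[0,-0.49,0],1],[[0.46,0,-0.2],[0,-0.49,0],1],[[0.46,0,-0.2],[0,-0.49,0],1],[[0,0,0],[0,0,0],1]]}}

```text
clock: 13.78
position: [0.4914, 0.0274, 0.2719]
tool_rot: [3.133, 0.714, 1.369]
force: [1.0, -1.3, -2.1]
grip_width: 0.0196
finger_force: 99.0
```

```bash
python3 e2.py -.01 -.04 .1 0 76 5
python3 - <<'E'
from h import *
a=grab_frame("side")["pixels"][130:350,130:400,::-1]; b=grab_frame("wrist")["pixels"][:,:,::-1]
cv2.imwrite("pics/s3.png",np.hstack([cv2.resize(a,(390,318)),cv2.resize(b,(410,318))]))
E
```

```text
target [0.494 0.028 0.271]
[-0.93  0.59  0.61  1.81  0.3   1.23 -0.69]
N 5 t [0.01, 0.02, -0.0] r [0.01, -0.0, -0.0] at [0.4914 0.0274 0.2719] [3.133 0.714 1.369] clk 13.78
```

View pics/s3.png

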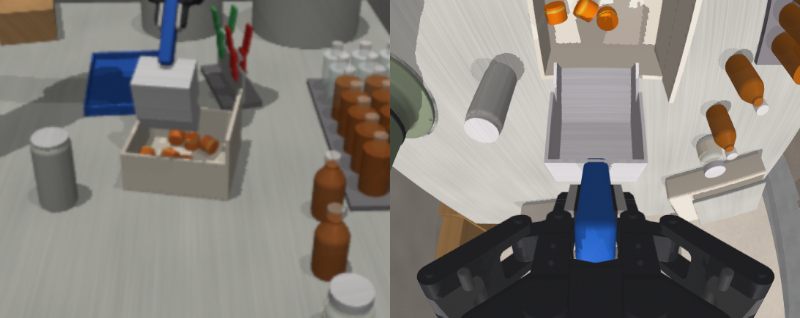

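The caps show in the tub at about (150–210,140) px in the side half. In the wrist half the tipped scoop is empty. Now I level it and carry it to the tray.

```bash
cat > t.py <<'E'
from h import *
import sys
x,y,z,yaw,N=map(float,sys.argv[1:]); yaw=np.radians(yaw)   # scoop origin pose, level
print(np.round(bot.observe()["qpos"],2))
plan(np.array([x,y,z])+scoopW(yaw).apply([-.0739,0,.1021]),scoopR(yaw),int(N))
E
python3 t.py .453 .23 .175 80 16
```

```text
[-0.92  0.58  0.61  1.81  0.3   1.23 -0.69]
N 16 t [0.32, -0.19, -0.04] r [0.0, 0.55, -0.01] at [0.4912 0.0254 0.273 ] [3.131 0.712 1.365] clk 13.88
```

Call:
{"name": "play_rows", "arguments": {"plan": [[[-0.5,0,-0.57],[0,0,0],1],[[-0.6,0,-0.7],[0,0,0],1],[[-0.6,0,-0.7],[0,0,0],1],[[-0.5,0,-0.5],[0,0,0],1]]}}

```text
clock: 14.38
position: [0.4902, 0.0238, 0.3569]
tool_rot: [3.13, 0.711, 1.364]
force: [-0.1, -1.4, -2.0]
grip_width: 0.0187
finger_force: 98.8
```

```bash
python3 t.py .453 .23 .19 80 15
python3 - <<'E'
from h import *
f=grab_frame("top")["pixels"]; cv2.imwrite("pics/t4.png",cv2.resize(f[150:310,190:370,::-1],None,fx=3,fy=3))
E
```

```text
[-0.95  0.48  0.65  1.73  0.34  1.4  -0.63]
N 15 t [0.37, -0.2, 0.15] r [0.0, 0.59, -0.01] at [0.4902 0.0238 0.3569] [3.13  0.711 1.364] clk 14.38
```

Call:
{"name": "play_rows", "arguments": {"plan": [[[0.37,-0.2,0.15],[0,0.59,-0.01],1],[[0.37,-0.2,0.15],[0,0.59,-0.01],1],[[0.37,-0.2,0.15],[0,0.59,-0.01],1],[[0.37,-0.2,0.15],[0,0.59,-0.01],1],[[0.37,-0.2,0.15],[0,0.59,-0.01],1],[[0.37,-0.2,0.15],[0,0.59,-0.01],1],[[0.37,-0.2,0.15],[0,0.59,-0.01],1],[[0.37,-0.2,0.15],[0,0.59,-0.01],1],[[0.37,-0.2,0.15],[0,0.59,-0.01],1],[[0.37,-0.2,0.15],[0,0.59,-0.01],1],[[0.37,-0.2,0.15],[0,0.59,-0.01],1],[[0.37,-0.2,0.15],[0,0.59,-0.01],1],[[0.37,-0.2,0.15],[0,0.59,-0.01],1],[[0.37,-0.2,0.15],[0,0.59,-0.01],1],[[0.37,-0.2,0.15],[0,0.59,-0.01],1]]}}

```text
clock: 16.3
position: [0.4397, 0.1596, 0.2911]
tool_rot: [3.133, -0.617, 1.398]
force: [-0.5, 1.0, -2.0]
grip_width: 0.019
finger_force: 98.8
```

```bash
python3 t.py .413 .34 .04 80 10
python3 - <<'E'
from h import *
a=grab_frame("side")["pixels"][100:300,130:400,::-1]; b=grab_frame("top")["pixels"][130:340,80:380,::-1]
cv2.imwrite("pics/s5.png",np.hstack([cv2.resize(a,(400,296)),cv2.resize(b,(400,280))[:296] if 0 else cv2.resize(b,(400,296))]))
E
```

```text
[-0.41  0.2   0.35  2.17 -0.95  0.86  0.43]
N 10 t [-0.02, -0.23, 0.71] r [0.01, -0.0, 0.0] at [0.4397 0.1596 0.2911] [ 3.133 -0.617  1.398] clk 16.3
```

View pics/s5.png

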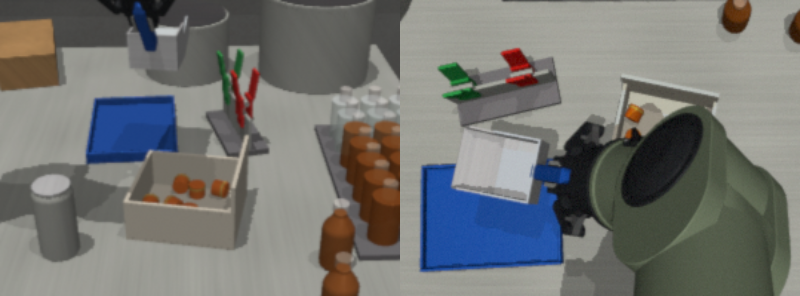

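The scoop is level and empty. It is near the tray at (500,165) px in the top half, and the caps lie in the tub. Lowering it now.

Call:
{"name": "play_rows", "arguments": {"plan": [[[-0.02,-0.23,0.71],[0.01,0,0],1],[[-0.02,-0.23,0.71],[0,0,0],1],[[-0.02,-0.23,0.71],[0,0,0],1],[[-0.02,-0.23,0.71],[0,0,0],1],[[-0.02,-0.23,0.71],[0,0,0],1],[[-0.02,-0.23,0.71],[0,0,0],1],[[-0.02,-0.23,0.71],[0,0,0],1],[[-0.02,-0.23,0.71],[0,0,0],1],[[-0.02,-0.23,0.71],[0,0,0],1],[[-0.02,-0.23,0.71],[0,0,0],1],[[0,0,0],[0,0,0],1]]}}

```text
clock: 17.77
position: [0.4027, 0.2611, 0.1469]
tool_rot: [3.14, -0.611, 1.396]
force: [1.3, 0.1, -1.8]
grip_width: 0.0191
finger_force: 98.8
```

```bash
python3 t.py .413 .34 .007 80 6
python3 - <<'E'
from h import *
# is the held scoop level and where are its lowest edges?
for c in("side","top"):
    f=grab_frame(c); r=regions_of("scoop",c)
    for k in r[:2]:
        P=pts(f,k["mask"]); print(c,round(k["p"],2),len(P),np.percentile(P,1,0).round(3),np.percentile(P,99,0).round(3))
    if c=="top":
        m=f["depth"]>0;P=pts(f,m); B=f["pixels"][m].astype(int)
        q=P[(abs(P[:,2]-.105)<.012)&(abs(P[:,0]-.413)<.08)&(abs(P[:,1]-.34)<.06)&(B[:,2]-B[:,0]<40)]
        A=np.c_[q[:,:2]-[.413,.34],np.ones(len(q))]; print("wall tops plane",len(q),np.linalg.lstsq(A,q[:,2],rcond=None)[0].round(3), cv2.minAreaRect((q[:,:2]*1000).astype(np.float32)))
E
```

```text
[ 0.17  0.53 -0.69  2.31 -1.25  0.19  0.65]
N 6 t [-0.11, -0.02, 0.23] r [0.0, -0.0, -0.0] at [0.4027 0.2611 0.1469] [ 3.14  -0.611  1.396] clk 17.77
side 0.86 941 [0.371 0.234 0.021] [0.47  0.419 0.174]
top 0.67 3012 [0.307 0.212 0.001] [0.48  0.447 0.026]
top 0.61 2382 [0.371 0.253 0.006] [0.465 0.419 0.176]
wall tops plane 245 [ 0.013 -0.029  0.104] ((418.7872619628906, 348.0033264160156), (111.02348327636719, 83.62599182128906), 79.50479888916016)
```

```bash
python3 t.py .395 .335 .055 120 14
```

```text
[ 0.16  0.52 -0.68  2.31 -1.26  0.19  0.65]
N 14 t [0.03, 0.09, -0.01] r [0.19, 0.0, -0.27] at [0.4032 0.2607 0.1476] [ 3.136 -0.609  1.399] clk 17.98
```

Call:
{"name": "play_rows", "arguments": {"plan": [[[0.03,0.09,-0.01],[0.19,0,-0.27],1],[[0.03,0.09,-0.01],[0.19,0,-0.27],1],[[0.03,0.09,-0.01],[0.19,0,-0.27],1],[[0.03,0.09,-0.01],[0.19,0,-0.27],1],[[0.03,0.09,-0.01],[0.19,0,-0.27],1],[[0.03,0.09,-0.01],[0.19,0,-0.27],1],[[0.03,0.09,-0.01],[0.19,0,-0.27],1],[[0.03,0.09,-0.01],[0.19,0,-0.27],1],[[0.03,0.09,-0.01],[0.19,0,-0.27],1],[[0.03,0.09,-0.01],[0.19,0,-0.27],1],[[0.03,0.09,-0.01],[0.19,0,-0.27],1],[[0.03,0.09,-0.01],[0.19,0,-0.27],1],[[0.03,0.09,-0.01],[0.19,0,-0.27],1],[[0.03,0.09,-0.01],[0.19,0,-0.27],1]]}}

```text
clock: 19.73
position: [0.4323, 0.2721, 0.1563]
tool_rot: [3.141, -0.609, 2.093]
force: [0.1, 0.1, -2.9]
grip_width: 0.019
finger_force: 98.8
```

```bash
python3 t.py .395 .335 .008 120 8
```

```text
[-0.08  0.61 -0.35  1.94 -0.58  0.8   0.59]
N 8 t [-0.14, -0.0, 0.19] r [0.0, 0.0, -0.0] at [0.4323 0.2721 0.1563] [ 3.141 -0.609  2.093] clk 19.73
```

Joints are comfortable now. Lowering to just above the tray floor.

Call:
{"name": "play_rows", "arguments": {"plan": [[[-0.14,0,0.19],[0,0,0],1],[[-0.14,0,0.19],[0,0,0],1],[[-0.14,0,0.19],[0,0,0],1],[[-0.14,0,0.19],[0,0,0],1],[[-0.14,0,0.19],[0,0,0],1],[[-0.14,0,0.19],[0,0,0],1],[[-0.14,0,0.19],[0,0,0],1],[[-0.14,0,0.19],[0,0,0],1],[[0,0,0],[0,0,0],1]]}}

```text
clock: 20.85
position: [0.4327, 0.271, 0.1087]
tool_rot: [3.141, -0.609, 2.089]
force: [0.1, -0.8, -1.9]
grip_width: 0.0193
finger_force: 98.8
```

```bash
python3 t.py .395 .335 .004 120 3
python3 - <<'E'
from h import *
f=grab_frame("top"); m=f["depth"]>0;P=pts(f,m); B=f["pixels"][m].astype(int)
q=P[(abs(P[:,2]-.069)<.012)&(abs(P[:,0]-.395)<.075)&(abs(P[:,1]-.335)<.07)&(B[:,2]-B[:,0]<40)]
ex=np.array([np.cos(2.094),np.sin(2.094)]);ey=np.array([-ex[1],ex[0]]);d=q[:,:2]-[.395,.335]
A=np.c_[d@ex,d@ey,np.ones(len(q))]; print("wall tops plane (along scoop x,y)",len(q),np.linalg.lstsq(A,q[:,2],rcond=None)[0].round(3),A.min(0).round(3),A.max(0).round(3))
cv2.imwrite("pics/t6.png",cv2.resize(f["pixels"][130:340,80:380,::-1],None,fx=2.5,fy=2.5))
E
```

```text
[-0.07  0.7  -0.36  1.96 -0.59  0.71  0.65]
N 3 t [-0.02, -0.01, 0.03] r [0.01, 0.0, -0.01] at [0.4327 0.271  0.1087] [ 3.141 -0.609  2.089] clk 20.85
wall tops plane (along scoop x,y) 241 [-0.029  0.007  0.065] [-0.051 -0.041  1.   ] [0.072 0.043 1.   ]
```

View pics/t6.png

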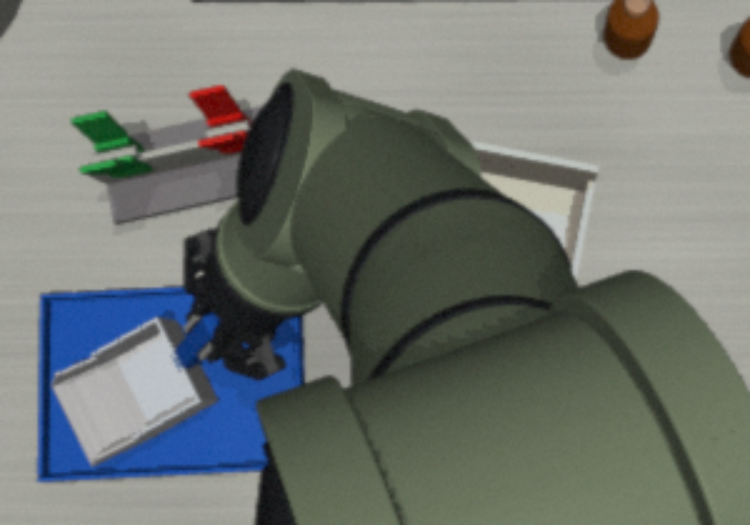

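The scoop sits inside the tray (135,390 px), just about on the floor. I'll press 3 mm down, open, and retreat along the handle.

Call:
{"name": "play_rows", "arguments": {"plan": [[[-0.04,0,0.05],[0,0,0],1],[[-0.04,0,0.05],[0,0,0],1],[[0,0,0],[0,0,0],1]]}}

```text
clock: 21.28
position: [0.4334, 0.2709, 0.107]
tool_rot: [3.139, -0.61, 2.09]
force: [0.5, -8.2, 21.6]
grip_width: 0.019
finger_force: 102.0
```

Call:
{"name": "play_rows", "arguments": {"plan": [[[0.02,0,-0.03],[0,0,0],1],[[0,0,0],[0,0,0],0.3],[[0,0,0],[0,0,0],0],[[0,0,0],[0,0,0],-0.4],[[0,0,0],[0,0,0],-0.4],[[0,0,0],[0,0,0],-0.4],[[0,0,-0.3],[0,0,0],-0.4],[[0,0,-0.6],[0,0,0],-0.4],[[0,0,-0.8],[0,0,0],-0.4],[[0,0,-0.8],[0,0,0],-0.4],[[0,0,-0.8],[0,0,0],-0.4],[[0,0,-0.8],[0,0,0],-1],[[0,0,-0.8],[0,0,0],-1]]}}

```text
clock: 22.9
position: [0.4681, 0.209, 0.2087]
tool_rot: [3.14, -0.608, 2.089]
force: [0.8, 0.0, -0.3]
grip_width: 0.0854
finger_force: 0.0
```

```bash
cat > k.py <<'E'
from h import *
import sys
def clipR(yaw): # tool down, tool y along clip x (yaw)
    return Ro.from_euler("xyz",[np.pi,0,yaw+np.pi/2])
if __name__=="__main__":
    x,y,z,yaw,N=map(float,sys.argv[1:]); print(np.round(bot.observe()["qpos"],2)); plan([x,y,z],clipR(yaw),int(N))
E
python3 k.py .607 .262 .26 .22 12
python3 - <<'E'
from h import *
W=[];C=[]
for c in("top","side"):
    f=grab_frame(c); m=f["depth"]>0; W.append(pts(f,m)); C.append(f["pixels"][m].astype(int))
    if c=="top":
        px=f["pixels"].astype(int); o=((px[...,0]>px[...,2]+90)&(px[...,0]>150))[183:274,230:320]
        print("cap px",o.sum()); im=f["pixels"][130:340,80:380,::-1]
P=np.vstack(W);C=np.vstack(C); R,G,B=C.T
rg=(R>2.2*G)&(R>2.2*B)&(R>70)&(abs(P[:,0]-.6)<.06)&(abs(P[:,1]-.27)<.07)&(P[:,2]>.05)
gg=(G>1.6*R)&(G>1.4*B)&(G>50)&(abs(P[:,0]-.6)<.07)&(abs(P[:,1]-.35)<.07)&(P[:,2]>.05)
for n,s in(("red",rg),("green",gg)):
    for lo in(.145,.11,.07):
        q=P[s&(P[:,2]>lo)]; r=cv2.minAreaRect((q[:,:2]*1000).astype(np.float32)); print(n,lo,len(q),np.round(r[0],1),np.round(r[1],1),round(r[2],1),"ztop",np.percentile(q[:,2],98).round(4))
sc=P[(np.ptp(C,1)<40)&(abs(P[:,0]-.395)<.075)&(abs(P[:,1]-.335)<.08)&(P[:,2]>.055)&(P[:,2]<.08)]; print("scoop wall z",np.percentile(sc[:,2],[10,50,90]).round(4))
cv2.imwrite("pics/t7.png",cv2.resize(im,None,fx=2.5,fy=2.5))
E
```

```text
[ 0.01  0.55 -0.3   1.85 -0.52  0.99  0.6 ]
N 12 t [0.05, 0.49, -0.17] r [-0.05, -0.34, 0.16] at [0.4681 0.209  0.2087] [ 3.14  -0.608  2.089] clk 22.9
cap px 0
red 0.145 144 [608.5 262.2] [50.2 32.1] 12.7 ztop 0.1582
red 0.11 365 [609.3 260.9] [50.8 31.9] 16.9 ztop 0.1577
red 0.07 556 [608.3 262.8] [50.1 35.6] 12.2 ztop 0.1575
green 0.145 145 [587.2 358. ] [48.4 30.2] 12.8 ztop 0.1578
green 0.11 357 [586.9 358.4] [48.1 32.8] 10.5 ztop 0.1572
green 0.07 512 [587.  358.3] [48.1 32.8] 10.7 ztop 0.1569
scoop wall z [0.0569 0.0642 0.0689]
```

View pics/t7.png

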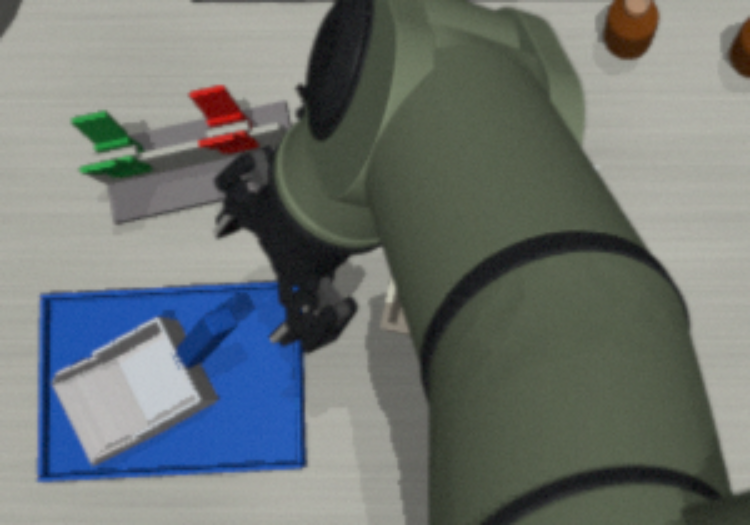

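The scoop stands in the tray at (135,390) px, released, and both clips are on the rack with red at (225,120). I'll rise first, then go above the red clip.

Call:
{"name": "play_rows", "arguments": {"plan": [[[0.5,0,-0.75],[0,0,0],-1],[[0.5,0,-0.75],[0,0,0],-1],[[0.5,0,-0.75],[0,0,0],-1]]}}

```text
clock: 23.38
position: [0.4679, 0.2087, 0.2755]
tool_rot: [3.141, -0.609, 2.089]
force: [0.0, -0.2, -0.5]
grip_width: 0.0851
finger_force: 0.0
```

```bash
python3 k.py .6085 .2623 .24 .22 12
```

```text
[ 0.01  0.46 -0.29  1.8  -0.51  1.12  0.53]
N 12 t [-0.04, 0.51, 0.1] r [-0.05, -0.34, 0.16] at [0.4679 0.2087 0.2755] [ 3.141 -0.609  2.089] clk 23.38
```

Call:
{"name": "play_rows", "arguments": {"plan": [[[-0.04,0.51,0.1],[-0.05,-0.34,0.16],-1],[[-0.04,0.51,0.1],[-0.05,-0.34,0.16],-1],[[-0.04,0.51,0.1],[-0.05,-0.34,0.16],-1],[[-0.04,0.51,0.1],[-0.05,-0.34,0.16],-1],[[-0.04,0.51,0.1],[-0.05,-0.34,0.16],-1],[[-0.04,0.51,0.1],[-0.05,-0.34,0.16],-1],[[-0.04,0.51,0.1],[-0.05,-0.34,0.16],-1],[[-0.04,0.51,0.1],[-0.05,-0.34,0.16],-1],[[-0.04,0.51,0.1],[-0.05,-0.34,0.16],-1],[[-0.04,0.51,0.1],[-0.05,-0.34,0.16],-1],[[-0.04,0.51,0.1],[-0.05,-0.34,0.16],-1],[[-0.04,0.51,0.1],[-0.05,-0.34,0.16],-1],[[0,0,0],[0,0,0],-1]]}}

```text
clock: 25.0
position: [0.6089, 0.2647, 0.2403]
tool_rot: [3.141, 0.007, 1.794]
force: [-0.3, -0.2, -0.5]
grip_width: 0.0854
finger_force: 0.0
```

```bash
python3 k.py .6085 .2623 .138 .22 8
```

```text
[-0.52  0.6   0.02  1.5  -0.01  1.05 -0.27]
N 8 t [-0.01, -0.0, 0.51] r [0.0, 0.01, 0.0] at [0.6089 0.2647 0.2403] [3.141 0.007 1.794] clk 25.0
```

Call:
{"name": "play_rows", "arguments": {"plan": [[[-0.01,0,0.51],[0,0.01,0],-1],[[-0.01,0,0.51],[0,0.01,0],-1],[[-0.01,0,0.51],[0,0.01,0],-1],[[-0.01,0,0.51],[0,0.01,0],-1],[[-0.01,0,0.51],[0,0.01,0],-1],[[-0.01,0,0.51],[0,0,0],-1],[[-0.01,0,0.51],[0,0,0],-1],[[-0.01,0,0.51],[0,0,0],-1],[[0,0,0],[0,0,0],-0.3],[[0,0,0],[0,0,0],1],[[0,0,0],[0,0,0],1],[[0,0,0],[0,0,0],1],[[0,0,0],[0,0,0],1],[[0,0,0],[0,0,0],1],[[0,0,0],[0,0,0],1]], "newtons": 50}}

```text
clock: 26.88
position: [0.6101, 0.2614, 0.139]
tool_rot: [3.14, -0.0, 1.792]
force: [-0.4, -0.2, -0.1]
grip_width: 0.0281
finger_force: 55.0
```

```bash
cat > v.py <<'E'
from h import *
import sys
c=sys.argv[1]; f=grab_frame(c); x0,x1,y0,y1=map(int,sys.argv[3:7]); im=f["pixels"][y0:y1,x0:x1,::-1]
k=min(800/im.shape[1],600/im.shape[0],4); cv2.imwrite(sys.argv[2],cv2.resize(im,None,fx=k,fy=k))
s=bot.observe(); print(np.round(s["position"],4),np.round(s["force"],1),round(float(s["grip_width"]),4),round(float(s["finger_force"]),1))
E
python3 v.py side pics/s8.png 200 360 90 220
```

```text
[0.6101 0.2614 0.139 ] [-0.5 -0.3  0.3] 0.0284 55.0
```

View pics/s8.png

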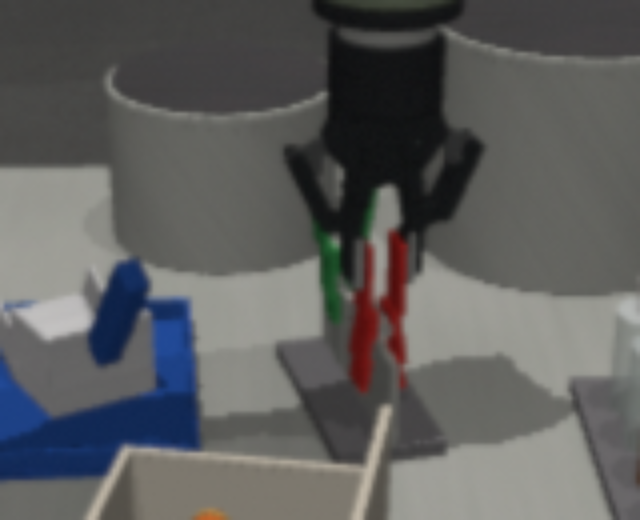

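The picture shows the red clip squeezed between the fingers at (385,270) px. The scoop stands in the tray at (90,340) px. Lifting the clip.

Call:
{"name": "play_rows", "arguments": {"plan": [[[0,0,-0.3],[0,0,0],1],[[0,0,-0.6],[0,0,0],1],[[0,0,-0.8],[0,0,0],1],[[0,0,-0.8],[0,0,0],1],[[0,0,-0.8],[0,0,0],1],[[0,0,-0.6],[0,0,0],1],[[0,0,-0.2],[0,0,0],1]]}}

```text
clock: 27.8
position: [0.6102, 0.2615, 0.243]
tool_rot: [3.139, -0.001, 1.792]
force: [-0.4, -0.2, -1.0]
grip_width: 0.0282
finger_force: 55.0
```

```bash
python3 k.py .5865 .0205 .24 -.2 14
```

```text
[-0.51  0.59  0.02  1.5  -0.01  1.05 -0.26]
N 14 t [-0.69, -0.09, 0.01] r [0.0, -0.0, 0.2] at [0.6102 0.2615 0.243 ] [ 3.139e+00 -1.000e-03  1.792e+00] clk 27.8
```

Call:
{"name": "play_rows", "arguments": {"plan": [[[-0.69,-0.09,0.01],[0,0,0.2],1],[[-0.69,-0.09,0.01],[0,0,0.2],1],[[-0.69,-0.09,0.01],[0,0,0.2],1],[[-0.69,-0.09,0.01],[0,0,0.2],1],[[-0.69,-0.09,0.01],[0,0,0.2],1],[[-0.69,-0.09,0.01],[0,0,0.2],1],[[-0.69,-0.09,0.01],[0,0,0.2],1],[[-0.69,-0.09,0.01],[0,0,0.2],1],[[-0.69,-0.09,0.01],[0,0,0.2],1],[[-0.69,-0.09,0.01],[0,0,0.2],1],[[-0.69,-0.09,0.01],[0,0,0.2],1],[[-0.69,-0.09,0.01],[0,0,0.2],1],[[-0.69,-0.09,0.01],[0,0,0.2],1],[[-0.69,-0.09,0.01],[0,0,0.2],1],[[0,0,0],[0,0,0],1]]}}

```text
clock: 29.68
position: [0.5846, 0.0193, 0.2379]
tool_rot: [3.14, -0.0, 1.369]
force: [-0.0, 0.7, -0.4]
grip_width: 0.0281
finger_force: 55.0
```

```bash
python3 k.py .5865 .0205 .172 -.2 8; python3 v.py side pics/s9.png 180 340 120 260
python3 - <<'E'
from h import *
# near frame: clip jaws against the panel, in the panel's axes
W=[];C=[]
for c in("side",):
    f=grab_frame(c); m=f["depth"]>0; W.append(pts(f,m)); C.append(f["pixels"][m].astype(int))
P=np.vstack(W);C=np.vstack(C);R,G,B=C.T
X=Ro.from_euler("z",.2007).apply(P-[.5065,.0372,0])
red=(R>2.2*G)&(R>2.2*B)&(R>60)&(abs(X[:,0]-.082)<.05)&(abs(X[:,1])<.06)&(P[:,2]>.12)
for a,b in((.14,.17),(.17,.2),(.2,.27)):
    q=X[red&(X[:,2]>a)&(X[:,2]<b)]; 
    if len(q): print("clip z",a,len(q),np.percentile(q,3,0).round(4),np.percentile(q,97,0).round(4))
q=X[(X[:,2]>.085)&(X[:,2]<.118)&(abs(X[:,0]-.082)<.02)&(abs(X[:,1])<.085)&~red]; print("panel",len(q),np.percentile(q,[3,50,97],0).round(4))
E
```

```text
[-0.24  0.47  0.15  1.73 -0.08  0.94 -0.26]
N 8 t [0.01, 0.01, 0.33] r [0.0, -0.0, -0.0] at [0.5846 0.0193 0.2379] [ 3.14  -0.     1.369] clk 29.68
[0.5849 0.0205 0.2379] [-0.9  0.  -0.2] 0.0283 55.0
clip z 0.14 65 [ 0.0654 -0.0144  0.1465] [0.0965 0.007  0.1689]
clip z 0.17 93 [ 0.0674 -0.014   0.1713] [0.0963 0.0012 0.199 ]
clip z 0.2 174 [ 0.0665 -0.0144  0.2018] [0.0948 0.0067 0.2529]
panel 202 [[ 0.0802 -0.0804  0.0867]
 [ 0.0849 -0.0294  0.1099]
 [ 0.086   0.0537  0.117 ]]
```

View pics/s9.png

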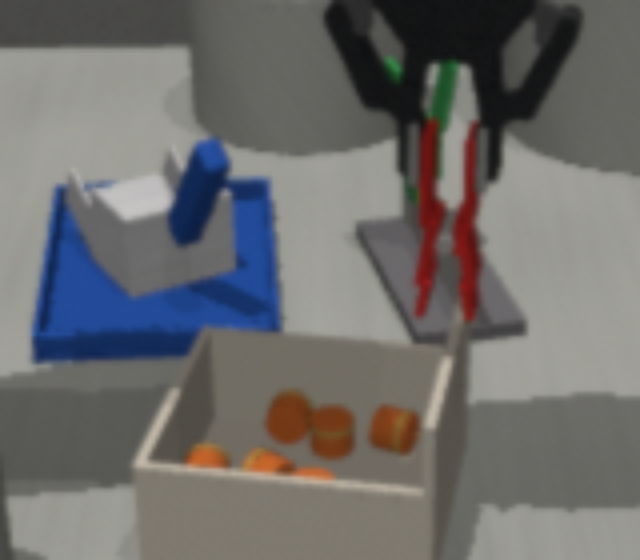

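All six caps are in the tub at (190–420,390–480) px. The clip hangs open over the panel's top edge at (450,330) px, about 2 mm short of centred, and the move includes that correction. Lowering it.

Call:
{"name": "play_rows", "arguments": {"plan": [[[0,0.04,0.2],[0,0,0],1],[[0,0.04,0.32],[0,0,0],1],[[0,0,0.32],[0,0,0],1],[[0,0,0.32],[0,0,0],1],[[0,0,0.32],[0,0,0],1],[[0,0,0.32],[0,0,0],1],[[0,0,0.32],[0,0,0],1],[[0,0,0.32],[0,0,0],1],[[0,0,0.16],[0,0,0],1],[[0,0,0],[0,0,0],1]]}}

```text
clock: 31.02
position: [0.5869, 0.0205, 0.1726]
tool_rot: [3.141, -0.001, 1.372]
force: [0.1, 0.1, 0.1]
grip_width: 0.0283
finger_force: 55.0
```

Call:
{"name": "play_rows", "arguments": {"plan": [[[0,0,0],[0,0,0],0.3],[[0,0,0],[0,0,0],0.1],[[0,0,0],[0,0,0],-0.1],[[0,0,0],[0,0,0],-0.4],[[0,0,0],[0,0,0],-1],[[0,0,0],[0,0,0],-1],[[0,0,0],[0,0,0],-1],[[0,0,-0.3],[0,0,0],-1],[[0,0,-0.6],[0,0,0],-1],[[0,0,-0.8],[0,0,0],-1],[[0,0,-0.8],[0,0,0],-1],[[0,0,-0.8],[0,0,0],-1],[[0,0,-0.8],[0,0,0],-1],[[0,0,0],[0,0,0],-1]]}}

```text
clock: 32.78
position: [0.5875, 0.0204, 0.2776]
tool_rot: [3.137, -0.002, 1.372]
force: [-0.0, -1.2, -0.0]
grip_width: 0.0852
finger_force: 0.0
```

```bash
python3 v.py side pics/s10.png 180 400 120 300
```

```text
[0.5871 0.0204 0.2764] [ 0.3 -0.4 -0.8] 0.0854 0.0
```

View pics/s10.png

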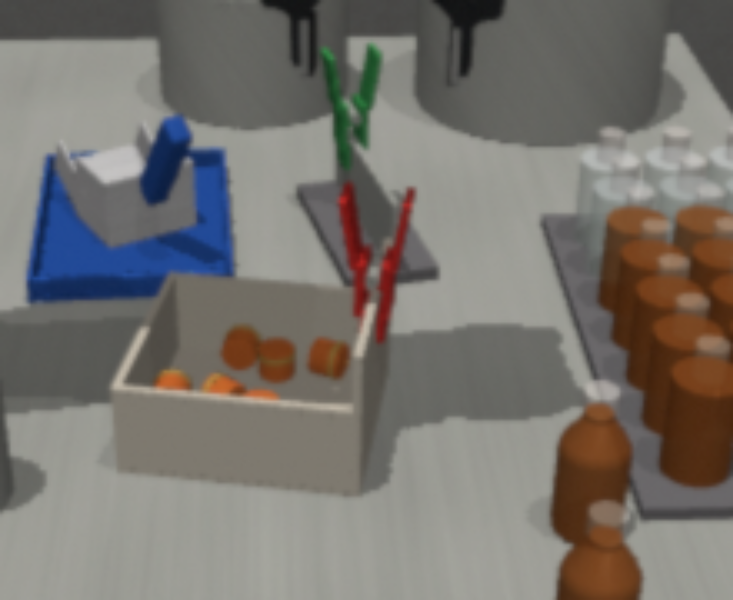

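The red clip grips the panel's top edge upright at (375,270) px. The six caps are in the tub, the scoop stands in the tray, the green clip is still on the rack, and the gripper is clear.

```bash
python3 -c "from workcell import bot; print(bot.job_done())"
```

```text
the job is handed in; nothing more can be done
None
```

I handed the job in at about 33 s: all six caps are in the tub, the empty scoop stands upright in the wash tray, and the red clip grips the tub's raised panel upright; the green clip is still on the rack and the bottles and jar were not touched.

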